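# Tip the packing tray into the parcel carton

## Robot

A 7-joint arm with a two-finger parallel gripper is mounted at the origin on the work surface. World frame = base frame: x ahead of the robot, y to its left, z up, the work surface at z = 0. Lengths are in m, angles in rad, forces in N, time in s.
With the tool pointing down it reaches from about 0.4 to 0.85 m from the base axis. Payload 10.4 kg.
Tool frame: the origin (TCP) lies on the centre line of the jaws, within the pads' length; the fingertips stand r.finger_overhang ahead of it and the grasp point (between the pads) lies 5 mm behind it (r.finger_overhang is the distance from the TCP to the fingertips, in m); z points along the fingers, y is the line along which they close (so a half turn about z gives the same grasp; the last joint's range is limited). The gripper opens to 87 mm and grips with 3 to 60 N. Pads are 19 mm wide; open, the fingers measure 117 mm over their backs; the gripper's body (75 mm by 190 mm) begins 51 mm behind the grasp point.
Start: joints at [1.296, 0.332, -0.065, 1.46, 0.022, 1.35, -0.088], TCP at [0.156, -0.605, 0.237] pointing down, gripper open.
Joint ranges: [-2.6, 2.6], [-0.5, 2.12], [-1.47, 1.34], [0.16, 2.42], [-1.27, 4.41], [0.06, 2.06], [-2.6, 2.6]. Speed limits (rad/s): [2.22, 2.22, 2.79, 2.79, 3.14, 3.14, 3.14].

## Interface

Orientations are given as a unit quaternion [x, y, z, w].
In Python, from bench import read_state, viewer, r gives the robot as it stands.
- The arm moves only by the tool carry_out, never from a script. Its argument "moves" is a list of rows, each a list of 6 numbers: the shift along the tool's x, y, z in units of 40 mm (1.0 is 40 mm), then the turn, a rotation vector about the tool's x, y, z in units of 8 degrees (1.0 is 8 degrees). A call has 1 to 20 rows; each row shifts and turns the commanded pose from where the row before left it, along the tool's axes as they then stand; what a row does not reach is not made up. A row lasts 1/8 s, in which the tool goes at most 62.5 mm and 10.7 degrees, less where a joint would pass 70% of its speed; a pose out of reach is approached as far as the arm can. A call is refused whole if a number of a shift passes 1 or a number of a turn 1, either way. A call with a gripper value outside its range is refused whole. "fingers" is the finger opening in mm, from 0 to 87, set as the call begins (left out, the last holds). The fingers move at their own pace and stop on an object; "force" is the grip in N (left out, the last holds). Time passes only in rows, so rows that do not move let the fingers close. It gives the time, the measured TCP pose, the force, the opening and the grip force at its end, in the units of the state.
- read_state(): the state, without advancing time (a new reading comes with each control period).
- viewer.camera(name): name is "scene" or "top" or "wrist"; returns a dict with "pixels" (420x560x3 uint8, red, green, blue), "range_z" (420x560 float32, m along the optical axis (not along the pixel's ray), 0 where there is no reading), "fx", "fy", "cx", "cy" (pixels), "k1" (the pictures are not rectified: a ray, as slopes to the right and down, at radius r is drawn at 1 + k1 r^2 times it, then the intrinsics apply), "xyz" and "orientation" of the camera in the world. Camera axes: x right, y down, z forward; pixel columns grow to the right and rows downward; lengths in m; the calibration is good to about 2 mm. A picture is of the moment at which its call begins.
- r.close_job(): hands the job in; it is judged then, once.
The state is a dict: "time": time; "joint_positions": joint angles; "joint_vel": joint speeds; "joint_torque": joint torques, N m; "ee_pos": TCP position; "eef_rot": TCP orientation; "ft_force": force on the tool from outside, world axes, zero at the start; "torque": the same for the moment, N m; "width": finger opening in m; "grip_force": force on a finger pad.
Only numpy, scipy, OpenCV 4.12 (cv2) and the standard library are available. Lean on these libraries where they do the work, as an engineer would, in place of code of your own. Each camera call takes 0.05 s, during which the arm holds its last target. There are 200 camera calls.

## Task

Fill the food parcel: slide the carton along the bench until it sits square against the stand under the tray's mouth, without crushing it. Then press the tray's edge down at the mouth end (the red pads are there for it), gently, until the tray lies on its stop and all four goods have slid into the carton, and ease the tray back level without letting it fall back. Leave the other jars and tins alone.

Things in the scene. Friction and masses are not known exactly. Their poses are not given: they have to be found in the camera images.
- stand: grey steel tip-tray stand, fixed to the bench. Origin: on the bench straight below the tray's pivot, midway between the side cheeks. x points level the way the tray discharges, y across the tray, z up. Pivot axis parallel to y, 125 mm up. An upright butt plate for the carton, 200 mm wide, 60 mm high, crosses the discharge side; its outer face is at x = +75 mm
- tray (a joint): tilt of the hinged steel tray, rad: 0 = level on its rear rests; grows as the mouth end goes down; 0.43 = fully tipped, lying on a hard stop. It is heavier behind the pivot: let go, it falls back level with a bang. Pressing a pad down takes up to about 13 N, far less once the goods slide forward or are gone; beyond 25 N at the pad, as when driven hard into the stop, the light tray suffers
- tray_mouth (a point): middle of the front edge of the tray floor, at the open mouth; moves with the tray. Level: 110 mm from the pivot axis, 140 mm above the bench. The tray is 280 mm long, 172 mm wide, with 35 mm side and rear walls, and a 22 mm flange folded outward along each side
- pad_left (a point): centre of the top face of the red press pad on the tray's flange, mouth end, +y side of the stand; pad 50 mm along x, 20 mm along y, 5 mm thick. Moves with the tray; level: 85 mm from the pivot axis towards the mouth, 55 mm above the pivot, 97 mm sideways of the middle, 180 mm above the bench
- pad_right (a point): the same pad on the -y side of the stand; either pad serves
- carton: the open cardboard carton, 180 mm (its x) by 260 mm (its y) by 80 mm high, walls and floor 5 mm, about 0.4 kg, loose on the bench; its board buckles beyond 25 N; origin at the centre of its underside. Its -x side is the one that belongs against the butt plate; it starts 35 to 75 mm short of it and a little askew
- carton_mid (a point): centre of the carton, 40 mm above its underside
- carton_near (a point): centre of the outer face of the carton wall that belongs against the stand's butt plate, 40 mm up
- carton_far (a point): centre of the outer face of the opposite carton wall, 40 mm up
- tin_blue_mid (a point): centre of a flat blue tin with bare lid, 72 mm diameter, 33 mm high, about 0.15 kg, one of the four goods lying in two rows of two in the tray in any order; they begin to slide when the tray is tipped some 15 to 21 degrees
- tin_brass_mid (a point): centre of a flat gold-coloured tin, same size, in the tray
- pack_yellow_mid (a point): centre of a yellow box with a red band, 70 x 62 x 42 mm, about 0.09 kg, in the tray
- pack_red_mid (a point): centre of a red box with a pale band, same size, in the tray
- jar_mid (a point): centre of a jar of preserves with a black lid, 74 mm diameter, 110 mm high; not part of the job
- can_mid (a point): centre of a tall can with a green label, 75 mm diameter, 90 mm high; not part of the job
- fish_tin_mid (a point): centre of a round tin with a red band, 86 mm diameter, 50 mm high; not part of the job

How it is judged:
By the outcome, as a careful person would: the job done as asked, in the order asked, and still so for the second after the job is handed in, with the robot touching nothing.
It also fails if it takes over 72 s, if anything falls off the work surface, if the arm or the gripper's body presses on something with over 40 N, if the wrist force passes 120 N, or if a joint passes its speed limit or range.

## Working session

There is one attempt and no reset: what is moved stays moved. The work goes in short steps, Python scripts to look and compute and a tool call to move; the robot and the scene stay as the last step left them, time stands still between calls to the robot, and variables do not carry over. Pictures are saved under pics/ and viewed, at most 10 in all, crops included, and the job is handed in when it is done.

Besides the shell and the picture viewer there is one more tool, called after "Request:" by a JSON object that holds its "name" and its "arguments", one argument or row to a line. carry_out: Moves the arm, as the interface text tells. Its arguments: {"type":"object","properties":{"moves":{"type":"array","items":{"type":"array","items":{"type":"number"}}},"fingers":{"type":"number"},"force":{"type":"number"}},"required":["moves"]}

```bash
mkdir -p pics; cat > h.py <<'E'
import numpy as np, cv2
from scipy.spatial.transform import Rotation as R
from bench import read_state, viewer, r
def cloud(c):
    h,w=c['range_z'].shape; v,u=np.mgrid[:h,:w].astype(float)
    K=np.array([[c['fx'],0,c['cx']],[0,c['fy'],c['cy']],[0,0,1.]])
    p=cv2.undistortPoints(np.stack([u.ravel(),v.ravel()],1)[:,None],K,np.array([c['k1'],0,0,0,0.]))[:,0]
    P=np.c_[p,np.ones(len(p))]*c['range_z'].reshape(-1,1)
    return (R.from_quat(c['orientation']).apply(P)+np.array(c['xyz'])).reshape(h,w,3)
def snap(n,f=None):
    c=viewer.camera(n)
    if f: cv2.imwrite('pics/'+f,c['pixels'][:,:,::-1])
    return c,cloud(c)
E
python3 - <<'E'
from h import *
for n in('scene','top'):
    c,P=snap(n,n+'0.png'); np.savez(n+'0.npz',px=c['pixels'],P=P); print(n,c['xyz'],c['orientation'],c['k1'])
s=read_state(); print(s['ee_pos'],s['eef_rot'],s['ft_force'],s['time'],r.finger_overhang)
a=cv2.imread('pics/scene0.png');b=cv2.imread('pics/top0.png')
E
```

```text
scene [ 1.55681072 -0.59260276  0.91785477] [ 0.78505868  0.41856034 -0.21965027 -0.40030473] -0.17715566005741468
top [ 0.422118   -0.0114075   1.30849699] [ 0.71175856 -0.69824382  0.04970005 -0.05818272] -0.0874121349001929
[ 0.1556256  -0.60494534  0.23585875] [ 9.92084972e-01  1.25566657e-01 -1.04264294e-04 -6.41336191e-04] [ 0.43154347 -0.16300614 -1.13239993] 0.1 0.014
```

View pics/scene0.png

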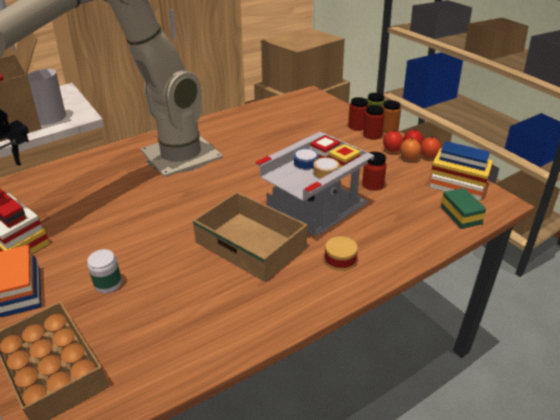

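View pics/top0.png

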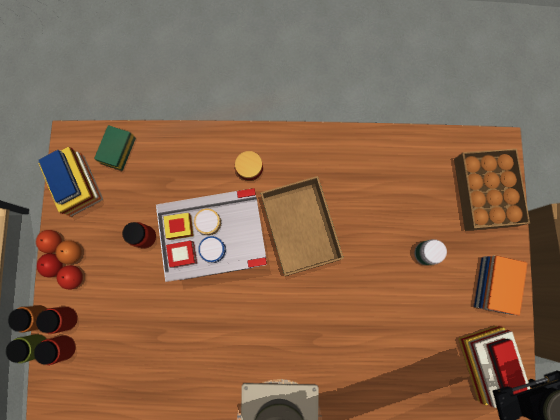

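The top view shows the tray with red pads at (247,193) and (257,263). It discharges to the right, towards world -y. The carton is at (302,227), askew, with its far wall facing the can at (432,252). The scene view agrees.

```bash
cat >> h.py <<'E'
def pads(px,P):
    h=cv2.cvtColor(px,cv2.COLOR_RGB2HSV); z=P[...,2]
    m=(((h[...,0]<6)|(h[...,0]>174))&(h[...,1]>190)&(h[...,2]>110)&(z>.05)&(z<.21)).astype(np.uint8)
    m[:, :235]=0; m[:,280:]=0; n,l,st,ce=cv2.connectedComponentsWithStats(m)
    return [(ce[i].round(0),st[i,4],np.median(P[l==i],0).round(4)) for i in range(1,n) if st[i,4]>30]
def carton(P,zr=(.072,.088),box=(0,700,-.5,.3)):
    z=P[...,2]; m=(z>zr[0])&(z<zr[1])
    v,u=np.mgrid[:420,:560]; m&=(u>258)&(u<350)&(v>170)&(v<285)
    q=P[m][:,:2].astype(np.float32); return len(q),cv2.minAreaRect(q),cv2.boxPoints(cv2.minAreaRect(q)).round(4)
E
python3 - <<'E'
from h import *
d=np.load('top0.npz');px,P=d['px'],d['P']
for p in pads(px,P): print(p)
print(carton(P))
m=(P[...,2]>.15)&(P[...,2]<.2); v,u=np.mgrid[:420,:560]; m&=(u>145)&(u<275)&(v>180)&(v<290)
q=P[m][:,:2].astype(np.float32);R_=cv2.minAreaRect(q);print('tray',R_,cv2.boxPoints(R_))
for n,(x,y) in dict(can=(432,252),fish=(248,163),jar=(136,233),bench=(380,200),cfloor=(302,227),trayfloor=(240,225)).items(): print(n,P[y,x].round(3))
E
```

```text
(array([246., 192.]), np.int32(111), array([0.6644, 0.1035, 0.1818]))
(array([256., 262.]), np.int32(95), array([0.4729, 0.0702, 0.1815]))
(586, ((0.5913745760917664, -0.053685545921325684), (0.26118576526641846, 0.18173512816429138), 17.419940948486328), array([[ 0.4396, -0.0061],
       [ 0.494 , -0.1795],
       [ 0.7432, -0.1013],
       [ 0.6888,  0.0721]], dtype=float32))
tray ((0.5478418469429016, 0.20060676336288452), (0.21851438283920288, 0.2821287214756012), 10.921257972717285) [[0.41383746 0.3184164 ]
 [0.46728948 0.04139746]
 [0.68184626 0.08279714]
 [0.62839425 0.35981607]]
can [ 0.515 -0.441  0.088]
fish [0.786 0.114 0.052]
jar [0.552 0.429 0.116]
bench [ 0.686 -0.308  0.001]
cfloor [ 0.594 -0.059  0.003]
trayfloor [0.578 0.122 0.141]
```

Request:
{"name": "carry_out", "arguments": {
  "moves": [
    [0.76,-0.32,0,0,0,0],
    [0.76,-0.32,0,0,0,0],
    [0.76,-0.32,0,0,0,0],
    [0.76,-0.32,0,0,0,0],
    [0.76,-0.32,0,0,0,0],
    [0.76,-0.32,0,0,0,0],
    [0.76,-0.32,0,0,0,0],
    [0.76,-0.32,0,0,0,0],
    [0.76,-0.32,0,0,0,0],
    [0.76,-0.32,0,0,0,0],
    [0.76,-0.32,0,0,0,0],
    [0.76,-0.32,0,0,0,0],
    [0.76,-0.32,0,0,0,0],
    [0.76,-0.32,0,0,0,0],
    [0.76,-0.32,0,0,0,0],
    [0.76,-0.32,0,0,0,0],
    [0.76,-0.32,0,0,0,0],
    [0.76,-0.32,0,0,0,0]
  ],
  "fingers": 87
}}

```text
time: 2.35
ee_pos: [0.6289, -0.2452, 0.236]
eef_rot: [0.992, 0.125, -0.0, -0.0]
ft_force: [1.6, -0.5, -1.4]
width: 0.0874
grip_force: 0.0
```

Request:
{"name": "carry_out", "arguments": {
  "moves": [
    [0,0,0,0,0,-0.9],
    [0,0,0,0,0,-0.9],
    [0,0,0,0,0,-0.9],
    [0,0,0,0,0,-0.9],
    [0,0,0,0,0,-0.9],
    [0,0,0,0,0,-0.9],
    [0,0,0,0,0,-0.9],
    [0,0,0,0,0,-0.9],
    [0,0,0,0,0,-0.9],
    [0,0,0,0,0,-0.9],
    [0,0,0,0,0,-0.9],
    [0,0,0,0,0,-0.86],
    [0,0,0,0,0,0],
    [0,0,0,0,0,0]
  ]
}}

```text
time: 4.1
ee_pos: [0.6282, -0.2458, 0.2363]
eef_rot: [0.64, 0.768, -0.0, -0.0]
ft_force: [0.4, -0.4, -0.1]
width: 0.0871
grip_force: 0.0
```

```bash
cat >> h.py <<'E'
d=np.array([0.182,-0.983,0]); yS=np.array([0.983,0.182,0]); piv=np.array([0.5532,0.1704,0.125])
def st():
    s=read_state(); M=R.from_quat(s['eef_rot']).as_matrix()
    q=np.array(s['ee_pos'])-piv
    print('t',round(s['time'],2),'p',np.round(s['ee_pos'],4),'stand',np.round([q@d,q@yS,q[2]+.125],4),'tool x,y',M[:,0].round(3),M[:,1].round(3),'F',np.round(s['ft_force'],1),'q',np.round(s['joint_positions'],2))
    return s,M
def to(stand_xyz):
    s,M=st(); t=piv*[1,1,0]+stand_xyz[0]*d+stand_xyz[1]*yS+[0,0,stand_xyz[2]]
    print('units tool xyz',(M.T@(t-s['ee_pos'])/.04).round(2))
E
python3 -c "
from h import *
to((.425,0,.044))"
```

```text
t 4.1 p [ 0.6282 -0.2458  0.2363] stand [ 0.4228 -0.002   0.2363] tool x,y [-0.18   0.984  0.   ] [ 0.984  0.18  -0.   ] F [ 0.4 -0.4 -0.1] q [ 0.72  0.51 -0.61  1.29  0.29  1.43  0.31]
units tool xyz [-0.05  0.05  4.81]
```

Request:
{"name": "carry_out", "arguments": {
  "moves": [
    [0,0,0.8,0,0,0],
    [0,0,0.8,0,0,0],
    [0,0,0.8,0,0,0],
    [0,0,0.8,0,0,0],
    [0,0,0.8,0,0,0],
    [0,0,0.5,0,0,0],
    [0,0,0.3,0,0,0],
    [0.5,0,0,0,0,0],
    [0.5,0,0,0,0,0],
    [0.5,0,0,0,0,0],
    [0.3,0,0,0,0,0],
    [0.15,0,0,0,0,0],
    [0,0,0,0,0,0]
  ]
}}

```text
time: 5.72
ee_pos: [0.6141, -0.1691, 0.0447]
eef_rot: [0.639, 0.769, -0.0, 0.0]
ft_force: [0.2, 0.4, 0.7]
width: 0.087
grip_force: 0.0
```

Request:
{"name": "carry_out", "arguments": {
  "moves": [
    [0.12,0,0,0,0,0],
    [0.12,0,0,0,0,0],
    [0.12,0,0,0,0,0],
    [0.12,0,0,0,0,0],
    [0.12,0,0,0,0,0],
    [0.12,0,0,0,0,0],
    [0.12,0,0,0,0,0],
    [0.12,0,0,0,0,0],
    [0.12,0,0,0,0,0],
    [0.12,0,0,0,0,0],
    [0.12,0,0,0,0,0],
    [0,0,0,0,0,0]
  ]
}}

```text
time: 7.22
ee_pos: [0.6045, -0.1163, 0.0447]
eef_rot: [0.639, 0.769, 0.0, -0.0]
ft_force: [-0.3, -0.3, -0.8]
width: 0.0869
grip_force: 0.0
```

```bash
python3 -c "
from h import *
to((.2645,0,.044))
c,P=snap('top','top1.png'); n,rc,b=carton(P); print(rc); q=np.r_[rc[0],0]-piv; print(q@d,q@yS)"
```

```text
t 7.22 p [ 0.6045 -0.1163  0.0447] stand [ 0.2912 -0.0017  0.0447] tool x,y [-0.183  0.983  0.   ] [0.983 0.183 0.   ] F [-0.3 -0.3 -0.8] q [ 0.59  0.56 -0.61  1.65  0.36  1.04  0.05]
units tool xyz [0.67 0.04 0.02]
((0.5941335558891296, -0.011997811496257782), (0.26381754875183105, 0.1745748519897461), 9.43497085571289)
0.18674695587264298 0.007041283746695496
```

Request:
{"name": "carry_out", "arguments": {
  "moves": [
    [0.1,0,0,0,0,0],
    [0.1,0,0,0,0,0],
    [0.1,0,0,0,0,0],
    [0.1,0,0,0,0,0],
    [0.05,0,0,0,0,0],
    [0.05,0,0,0,0,0],
    [0,0,0,0,0,0]
  ]
}}

```text
time: 8.15
ee_pos: [0.6009, -0.0974, 0.0447]
eef_rot: [0.639, 0.769, 0.0, 0.0]
ft_force: [-0.4, -2.6, 1.9]
width: 0.0867
grip_force: 1.3
```

Request:
{"name": "carry_out", "arguments": {
  "moves": [
    [0.03,0,0,0,0,0],
    [0.03,0,0,0,0,0],
    [0.03,0,0,0,0,0]
  ]
}}

```text
time: 8.52
ee_pos: [0.6002, -0.0942, 0.0447]
eef_rot: [0.639, 0.769, -0.0, 0.0]
ft_force: [0.8, -4.0, 3.1]
width: 0.0867
grip_force: 2.4
```

Request:
{"name": "carry_out", "arguments": {
  "moves": [
    [0.03,0,0,0,0,0],
    [0.03,0,0,0,0,0]
  ]
}}

```text
time: 8.78
ee_pos: [0.6003, -0.0939, 0.0447]
eef_rot: [0.64, 0.769, -0.001, 0.001]
ft_force: [5.8, -12.5, 0.1]
width: 0.0872
grip_force: 6.9
```

Request:
{"name": "carry_out", "arguments": {
  "moves": [
    [0.03,0,0,0,0,0],
    [0,0,0,0,0,0]
  ]
}}

```text
time: 9.02
ee_pos: [0.6003, -0.0939, 0.0448]
eef_rot: [0.64, 0.768, -0.001, 0.002]
ft_force: [5.3, -14.9, 0.5]
width: 0.0875
grip_force: 7.5
```

Request:
{"name": "carry_out", "arguments": {
  "moves": [
    [-0.1,0,0,0,0,0],
    [-0.4,0,0,0,0,0],
    [-0.6,0,0,0,0,0],
    [-0.6,0,-0.4,0,0,0],
    [0,0,-0.8,0,0,0],
    [0,0,-0.8,0,0,0],
    [0,0,-0.8,0,0,0],
    [0,0,-0.8,0,0,0],
    [0,0,-0.8,0,0,0],
    [0,0,0,0,0,0]
  ],
  "fingers": 0
}}

```text
time: 10.28
ee_pos: [0.6131, -0.1574, 0.223]
eef_rot: [0.639, 0.769, 0.001, 0.002]
ft_force: [0.5, -0.2, -0.2]
width: 0.0018
grip_force: 0.0
```

```bash
python3 -c "
from h import *
st()
c,P=snap('top','top2.png'); n,rc,b=carton(P); print(rc,b); q=np.r_[rc[0],0]-piv; print(q@d,q@yS); print(pads(c['pixels'],P))
m=(P[...,2]>.15)&(P[...,2]<.2); v,u=np.mgrid[:420,:560]; m&=(u>145)&(u<275)&(v>180)&(v<290)
print('tray',cv2.minAreaRect(P[m][:,:2].astype(np.float32)))
c2,P2=snap('scene','scene2.png')
cv2.imwrite('pics/cmp.png',np.hstack([cv2.resize(c['pixels'][160:300,140:360,::-1],(440,280)),cv2.resize(c2['pixels'][120:290,170:390,::-1],(360,278))[:280].repeat(1,0) if 0 else cv2.resize(c2['pixels'][120:290,170:390,::-1],(360,280))]))"
```

```text
t 10.28 p [ 0.6131 -0.1574  0.223 ] stand [ 0.3331 -0.0008  0.223 ] tool x,y [-0.183  0.983 -0.001] [0.983 0.183 0.004] F [ 0.5 -0.2 -0.2] q [ 0.66  0.43 -0.65  1.43  0.26  1.36  0.19]
((0.5914580821990967, 0.006129354238510132), (0.260762482881546, 0.17454519867897034), 10.59864330291748) [[ 0.4472  0.0679]
 [ 0.4794 -0.1036]
 [ 0.7357 -0.0557]
 [ 0.7036  0.1159]]
0.16844101574378012 0.007710437273120859
[(array([246., 192.]), np.int32(109), array([0.6632, 0.1034, 0.1819])), (array([256., 262.]), np.int32(95), array([0.473 , 0.07  , 0.1819]))]
tray ((0.5473732948303223, 0.20045152306556702), (0.2191106528043747, 0.2809065878391266), 10.600379943847656)
```

View pics/cmp.png

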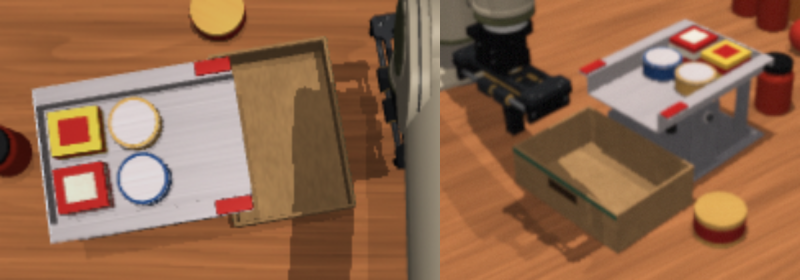

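The carton now stands square to the tray: both measure 10.6°, and the carton is about 8 mm off laterally. The 15 N reaction shows it is touching the plate. The four goods are still at rest in the tray. Next is the near pad at (234,205) in the crop.

Request:
{"name": "carry_out", "arguments": {
  "moves": [
    [0.62,-0.24,0,0,0,0],
    [0.62,-0.24,0,0,0,0],
    [0.62,-0.24,0,0,0,0],
    [0.62,-0.24,0,0,0,0],
    [0.62,-0.24,0,0,0,0],
    [0.62,-0.24,0,0,0,0],
    [0.62,-0.24,0,0,0,0],
    [0.62,-0.24,0,0,0,0],
    [0.62,-0.24,0,0,0,0],
    [0.62,-0.26,0,0,0,0],
    [0,0,0,0,0,0],
    [0,0,0,0,0,0]
  ],
  "fingers": 0
}}

```text
time: 11.88
ee_pos: [0.4715, 0.0686, 0.2206]
eef_rot: [0.64, 0.769, -0.0, 0.0]
ft_force: [0.9, -1.2, 0.2]
width: 0.0005
grip_force: 0.0
```

```bash
python3 -c "
from h import *
to((.085,-.098,.196))"
```

```text
t 11.88 p [0.4715 0.0686 0.2206] stand [ 0.0852 -0.0988  0.2206] tool x,y [-0.182  0.983 -0.001] [0.983 0.182 0.   ] F [ 0.9 -1.2  0.2] q [ 0.56  0.07 -0.82  1.83  0.06  1.27 -0.09]
units tool xyz [0.01 0.02 0.62]
```

Request:
{"name": "carry_out", "arguments": {
  "moves": [
    [0,0,0.3,0,0,0],
    [0,0,0.2,0,0,0],
    [0,0,0.1,0,0,0],
    [0,0,0,0,0,0]
  ]
}}

```text
time: 12.38
ee_pos: [0.4713, 0.0688, 0.1961]
eef_rot: [0.639, 0.769, -0.0, -0.0]
ft_force: [0.4, 0.1, 0.6]
width: 0.0003
grip_force: 0.0
```

Request:
{"name": "carry_out", "arguments": {
  "moves": [
    [0,0,0.04,0,0,0],
    [0,0,0.04,0,0,0],
    [0,0,0,0,0,0]
  ]
}}

```text
time: 12.75
ee_pos: [0.4717, 0.0687, 0.1942]
eef_rot: [0.639, 0.769, -0.0, 0.0]
ft_force: [-3.7, -1.2, 9.5]
width: 0.0005
grip_force: 4.7
```

Request:
{"name": "carry_out", "arguments": {
  "moves": [
    [0,0,0.02,0,0,0],
    [-0.03,0,0.037,0,0.125,0],
    [-0.03,0,0.037,0,0.125,0],
    [-0.03,0,0.037,0,0.125,0],
    [-0.03,0,0.037,0,0.125,0]
  ]
}}

```text
time: 13.38
ee_pos: [0.4727, 0.0638, 0.1875]
eef_rot: [0.639, 0.768, 0.022, -0.026]
ft_force: [-4.0, -1.7, 9.4]
width: 0.0004
grip_force: 5.3
```

```bash
cat >> h.py <<'E'
def tilt():
    s,M=st(); q=np.array(s['ee_pos'])-piv; a,z=q@d,q[2]
    print('tool tilt',np.degrees(np.arcsin(-M[:,0]@[0,0,1]*-1)).round(2),'pos tilt',np.degrees(np.arctan2(69,85)-np.arctan2(z,a)).round(2),'rad',np.hypot(a,z).round(4))
E
python3 -c "
from h import *
tilt()"
```

```text
t 13.38 p [0.4727 0.0638 0.1875] stand [ 0.0902 -0.0986  0.1875] tool x,y [-0.182  0.981  0.069] [0.983 0.182 0.001] F [-4.  -1.7  9.4] q [ 0.6   0.11 -0.81  1.87  0.01  1.2  -0.03]
tool tilt 3.96 pos tilt 4.35 rad 0.1097
```

Request:
{"name": "carry_out", "arguments": {
  "moves": [
    [-0.03,0,0.037,0,0.125,0],
    [-0.03,0,0.037,0,0.125,0],
    [-0.03,0,0.037,0,0.125,0],
    [-0.03,0,0.037,0,0.125,0],
    [-0.03,0,0.037,0,0.125,0],
    [-0.03,0,0.037,0,0.125,0],
    [-0.03,0,0.037,0,0.125,0],
    [-0.03,0,0.037,0,0.125,0],
    [-0.03,0,0.037,0,0.125,0],
    [-0.03,0,0.037,0,0.125,0]
  ]
}}

```text
time: 14.62
ee_pos: [0.4744, 0.0542, 0.1708]
eef_rot: [0.635, 0.763, 0.078, -0.093]
ft_force: [-4.0, -2.5, 8.9]
width: 0.0004
grip_force: 4.4
```

```bash
python3 -c "
from h import *
tilt()"
```

```text
t 14.62 p [0.4744 0.0542 0.1708] stand [ 0.0998 -0.0986  0.1708] tool x,y [-0.177  0.954  0.242] [0.983 0.182 0.001] F [-4.  -2.5  8.9] q [ 0.69  0.17 -0.78  1.87 -0.14  1.18  0.15]
tool tilt 13.98 pos tilt 14.41 rad 0.1099
```

Request:
{"name": "carry_out", "arguments": {
  "moves": [
    [-0.015,0,0.0185,0,0.0625,0],
    [-0.015,0,0.0185,0,0.0625,0],
    [-0.015,0,0.0185,0,0.0625,0],
    [-0.015,0,0.0185,0,0.0625,0],
    [-0.015,0,0.0185,0,0.0625,0],
    [-0.015,0,0.0185,0,0.0625,0],
    [-0.015,0,0.0185,0,0.0625,0],
    [-0.015,0,0.0185,0,0.0625,0],
    [-0.015,0,0.0185,0,0.0625,0],
    [-0.015,0,0.0185,0,0.0625,0],
    [-0.015,0,0.0185,0,0.0625,0],
    [-0.015,0,0.0185,0,0.0625,0]
  ]
}}

```text
time: 16.12
ee_pos: [0.4752, 0.0501, 0.1595]
eef_rot: [0.63, 0.757, 0.111, -0.133]
ft_force: [-0.3, -0.3, -0.7]
width: 0.0006
grip_force: 0.2
```

```bash
python3 -c "
from h import *
tilt()"
```

```text
t 16.12 p [0.4752 0.0501 0.1595] stand [ 0.1041 -0.0986  0.1595] tool x,y [-0.171  0.924  0.342] [0.983 0.182 0.001] F [-0.3 -0.3 -0.7] q [ 0.74  0.22 -0.77  1.87 -0.21  1.17  0.25]
tool tilt 19.99 pos tilt 20.7 rad 0.1096
```

Request:
{"name": "carry_out", "arguments": {
  "moves": [
    [-0.03,0,0.037,0,0.125,0],
    [-0.03,0,0.037,0,0.125,0],
    [-0.03,0,0.037,0,0.125,0],
    [-0.015,0,0.0185,0,0.0625,0]
  ]
}}

```text
time: 16.62
ee_pos: [0.4753, 0.0492, 0.1543]
eef_rot: [0.626, 0.753, 0.131, -0.158]
ft_force: [-7.6, -1.9, 22.7]
width: 0.0009
grip_force: 10.5
```

```bash
python3 -c "
from h import *
tilt()
c,P=snap('top'); c2,P2=snap('scene')
cv2.imwrite('pics/cmp2.png',np.hstack([cv2.resize(c['pixels'][160:300,140:360,::-1],(440,280)),cv2.resize(c2['pixels'][120:290,170:390,::-1],(360,280))]))"
```

```text
t 16.62 p [0.4753 0.0492 0.1543] stand [ 0.1049 -0.0987  0.1543] tool x,y [-0.167  0.901  0.401] [ 0.983  0.183 -0.   ] F [-7.6 -1.9 22.7] q [ 0.76  0.25 -0.76  1.87 -0.25  1.18  0.3 ]
tool tilt 23.66 pos tilt 23.48 rad 0.1089
```

View pics/cmp2.png

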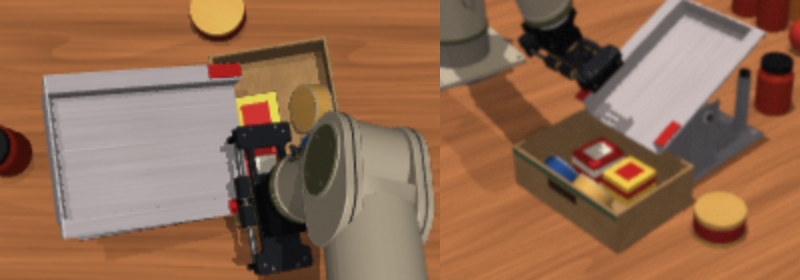

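All four goods are in the carton: the yellow and red packs plus the gold and blue tins. The tray is on its stop at about 23 N. I'll relax the press and confirm the tilt from the depth image.

Request:
{"name": "carry_out", "arguments": {
  "moves": [
    [0,0,-0.025,0,0,0],
    [0,0,0,0,0,0]
  ]
}}

```text
time: 16.98
ee_pos: [0.4755, 0.0482, 0.1541]
eef_rot: [0.626, 0.753, 0.131, -0.157]
ft_force: [-0.0, 1.0, 3.9]
width: 0.0001
grip_force: 1.4
```

```bash
cat >> h.py <<'E'
def floor_tilt(P):
    X=P[195:270,165:235].reshape(-1,3)-piv; a,y,z=X@d,X@yS,X[:,2]
    m=(abs(y)<.07)&(a<.05)&(a>-.13)&(X[:,2]>-.05); k=np.polyfit(a[m],z[m],1)
    e=abs(np.polyval(k,a)-z)<.008; k=np.polyfit(a[m&e],z[m&e],1); print('tray tilt',-np.arctan(k[0]).round(3),(m&e).sum())
E
python3 -c "
from h import *
tilt(); c,P=snap('top'); floor_tilt(P)"
```

```text
t 16.98 p [0.4755 0.0482 0.1541] stand [ 0.106  -0.0987  0.1541] tool x,y [-0.167  0.901  0.399] [0.983 0.182 0.   ] F [-0.   1.   3.9] q [ 0.76  0.25 -0.76  1.87 -0.25  1.18  0.3 ]
tool tilt 23.53 pos tilt 23.69 rad 0.1099
tray tilt 0.433 3153
```

Request:
{"name": "carry_out", "arguments": {
  "moves": [
    [0.0225,0,-0.028,0,-0.094,0],
    [0.0225,0,-0.028,0,-0.094,0],
    [0.0225,0,-0.028,0,-0.094,0],
    [0.0225,0,-0.028,0,-0.094,0],
    [0.0225,0,-0.028,0,-0.094,0],
    [0.0225,0,-0.028,0,-0.094,0],
    [0.0225,0,-0.028,0,-0.094,0],
    [0.0225,0,-0.028,0,-0.094,0],
    [0.0225,0,-0.028,0,-0.094,0],
    [0.0225,0,-0.028,0,-0.094,0],
    [0.0225,0,-0.028,0,-0.094,0],
    [0.0225,0,-0.028,0,-0.094,0]
  ]
}}

```text
time: 18.52
ee_pos: [0.4743, 0.0538, 0.1704]
eef_rot: [0.634, 0.763, 0.08, -0.096]
ft_force: [-0.3, -1.5, 4.0]
width: 0.0004
grip_force: 2.3
```

```bash
python3 -c "
from h import *
tilt(); c,P=snap('top'); floor_tilt(P)"
```

```text
t 18.52 p [0.4743 0.0538 0.1704] stand [ 0.1003 -0.0988  0.1704] tool x,y [-0.177  0.952  0.249] [0.983 0.182 0.   ] F [-0.3 -1.5  4. ] q [ 0.69  0.17 -0.78  1.87 -0.14  1.18  0.16]
tool tilt 14.42 pos tilt 14.69 rad 0.1101
tray tilt 0.268 3005
```

Request:
{"name": "carry_out", "arguments": {
  "moves": [
    [0.0225,0,-0.028,0,-0.094,0],
    [0.0225,0,-0.028,0,-0.094,0],
    [0.0225,0,-0.028,0,-0.094,0],
    [0.0225,0,-0.028,0,-0.094,0],
    [0.0225,0,-0.028,0,-0.094,0],
    [0.0225,0,-0.028,0,-0.094,0],
    [0.0225,0,-0.028,0,-0.094,0],
    [0.0225,0,-0.028,0,-0.094,0],
    [0.0225,0,-0.028,0,-0.094,0],
    [0.0225,0,-0.028,0,-0.094,0],
    [0.0225,0,-0.028,0,-0.094,0],
    [0.0225,0,-0.028,0,-0.094,0]
  ]
}}

```text
time: 20.08
ee_pos: [0.4727, 0.0621, 0.1855]
eef_rot: [0.639, 0.768, 0.03, -0.036]
ft_force: [-1.0, 0.3, 4.0]
width: 0.0002
grip_force: 1.8
```

Request:
{"name": "carry_out", "arguments": {
  "moves": [
    [0.0115,0,-0.014,0,-0.047,0],
    [0.0115,0,-0.014,0,-0.047,0],
    [0.0115,0,-0.014,0,-0.047,0],
    [0.0115,0,-0.014,0,-0.047,0],
    [0.0115,0,-0.014,0,-0.047,0],
    [0.0115,0,-0.014,0,-0.047,0],
    [0.0115,0,-0.014,0,-0.047,0],
    [0.0115,0,-0.014,0,-0.047,0],
    [0.0115,0,-0.014,0,-0.047,0],
    [0.0115,0,-0.014,0,-0.047,0],
    [0.0115,0,-0.014,0,-0.047,0],
    [0.0115,0,-0.014,0,-0.047,0],
    [0.0115,0,-0.014,0,-0.047,0],
    [0.0115,0,-0.014,0,-0.047,0]
  ]
}}

```text
time: 21.82
ee_pos: [0.4717, 0.0678, 0.1937]
eef_rot: [0.639, 0.769, 0.001, -0.001]
ft_force: [-1.1, 2.0, 3.1]
width: 0.0003
grip_force: 1.6
```

```bash
python3 -c "
from h import *
tilt(); c,P=snap('top'); floor_tilt(P)"
```

```text
t 21.82 p [0.4717 0.0678 0.1937] stand [ 0.086  -0.0988  0.1937] tool x,y [-0.182  0.983  0.003] [0.983 0.182 0.   ] F [-1.1  2.   3.1] q [ 0.56  0.1  -0.82  1.86  0.07  1.21 -0.11]
tool tilt 0.16 pos tilt 0.46 rad 0.1101
tray tilt -0.082 590
```

Request:
{"name": "carry_out", "arguments": {
  "moves": [
    [0,0,-0.01,0,0,0],
    [0,0,-0.01,0,0,0],
    [0,0,-0.01,0,0,0],
    [0,0,-0.01,0,0,0],
    [0,0,-0.01,0,0,0],
    [0,0,-0.01,0,0,0],
    [0,0,-0.02,0,0,0],
    [0,0,-0.05,0,0,0],
    [0,0,-0.2,0,0,0],
    [0,0,-0.5,0,0,0],
    [0,0,-0.8,0,0,0],
    [-0.5,0,-0.8,0,0,0],
    [-0.8,0,-0.5,0,0,0],
    [-0.8,0,0,0,0,0],
    [-0.8,0,0,0,0,0],
    [-0.8,0,0,0,0,0],
    [-0.8,0,0,0,0,0],
    [-0.8,0,0,0,0,0],
    [-0.8,0,0,0,0,0],
    [0,0,0,0,0,0]
  ]
}}

```text
time: 24.38
ee_pos: [0.516, -0.1753, 0.31]
eef_rot: [0.641, 0.768, 0.001, -0.001]
ft_force: [-0.9, 0.3, -0.2]
width: 0.0007
grip_force: 0.0
```

```bash
python3 -c "
from h import *
st()
c,P=snap('top'); n,rc,b=carton(P); print(rc); q=np.r_[rc[0],0]-piv; print(q@d,q@yS); print(pads(c['pixels'],P)); floor_tilt(P)
for x,y in((165,230),(200,240),(235,225)): print(P[y,x])
c2,P2=snap('scene')
cv2.imwrite('pics/cmp3.png',np.hstack([cv2.resize(c['pixels'][160:300,140:360,::-1],(440,280)),cv2.resize(c2['pixels'][120:290,170:390,::-1],(360,280))]))"
```

```text
t 24.38 p [ 0.516  -0.1753  0.31  ] stand [ 0.333  -0.0995  0.31  ] tool x,y [-0.178  0.984  0.003] [ 0.984  0.178 -0.   ] F [-0.9  0.3 -0.2] q [ 0.79  0.18 -0.61  1.53  0.1   1.47  0.35]
((0.5914080142974854, 0.005159683525562286), (0.26092857122421265, 0.17524385452270508), 10.422807693481445)
0.16938508969651458 0.0074847404560804106
[(array([246., 192.]), np.int32(111), array([0.6647, 0.1037, 0.1818])), (array([268., 218.]), np.int32(48), array([0.6136, 0.0455, 0.0517])), (array([257., 262.]), np.int32(96), array([0.4729, 0.0689, 0.1815]))]
tray tilt 0.001 2820
[0.55961175 0.33548897 0.14288199]
[0.533386   0.23387203 0.14076459]
[0.57767281 0.1355792  0.14391532]
```

View pics/cmp3.png

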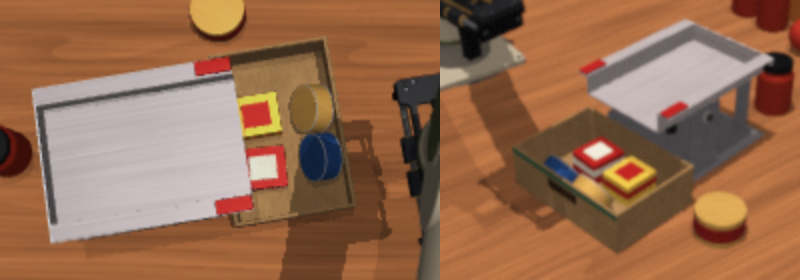

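The tray is level and empty. All four goods lie in the carton, which is still square against the stand, and the arm is clear of everything.

```bash
python3 -c "
from h import *
print(r.close_job())"
```

```text
the job is handed in; nothing more can be done
None
```

The job is handed in: the carton sits square against the stand (to within about 1 mm after the goods dropped in), all four goods are in it, the tray went down to its stop and was eased back level, and the highest force read was about 24 N at the pad.

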